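# Dock the board carrier and lock it with its pin

## Robot

A 6-joint arm with a two-finger parallel gripper is mounted at the origin on the work surface. World frame = base frame: x ahead of the robot, y to its left, z up, the work surface at z = 0. Lengths are in mm, angles in rad, forces in N, time in s.
With the tool pointing down it reaches from about 300 to 775 mm from the base axis. Payload 14.6 kg.
Tool frame: the origin (TCP) lies on the centre line of the jaws, within the pads' length; the fingertips stand ahead of it and the grasp point (between the pads) is the TCP (manip.tip_reach is the z of the fingertips in the tool frame, in mm); z points along the fingers, y is the direction in which the jaws open and shut (so a half turn about z gives the same grasp; the last joint's range is limited). The gripper opens to 94 mm and grips with 3 to 60 N. Pads are 16 mm wide; open, the fingers measure 119 mm over their backs; the gripper's body (75 mm by 177 mm) begins 78 mm behind the grasp point.
Start: joints at [1.12, 0.3, 1.521, -0, 1.321, -0.067], TCP at [205.942, 509.978, 224.446] pointing down, gripper open.
Joint ranges: [-3.03, 3.03], [-0.79, 2.21], [0.23, 2.52], [-1.04, 4.18], [0, 3.07], [-2.55, 2.55]. Speed limits (rad/s): [2.22, 2.22, 2.57, 3.14, 3.14, 3.14].

## Interface

Orientations are given as [roll, pitch, yaw] about the fixed x, y, z axes, in that order (R = Rz(yaw) Ry(pitch) Rx(roll)).
In Python, from cell import manip, camera, search_frame, masks_of, tip_of gives the robot as it stands.
- The arm moves only by the tool send_rows, never from a script. Its argument "plan" is a list of rows, each an object with "travel": the shift along the tool's x, y, z in mm, a list of three; "delta_rot": the turn, a rotation vector about the tool's x, y, z in degrees, a list of three; "fingers": the gripper's target within -1 to 1 (shut at 1, half-way at 0, fully open at -1). In form: [{"travel": [dx, dy, dz], "delta_rot": [wx, wy, wz], "fingers": fingers}, ...]. A call has 1 to 20 rows; each row shifts and turns the commanded pose from where the row before left it, along the tool's axes as they then stand; what a row does not reach is not made up. A row lasts 1/8 s, in which the tool goes at most 62.5 mm and 10.7 degrees, less where a joint would pass 70% of its speed; a pose out of reach is approached as far as the arm can. A call is refused whole if a number of a shift passes 62.5 or a number of a turn 10.7, either way. A call with a gripper value outside its range is refused whole. The fingers move at their own pace and stop on an object; "grip_force" is the grip in N (left out, the last holds). Time passes only in rows, so rows that do not move let the fingers close. It gives the time, the measured TCP pose, the force and the opening at its end, in the units of the state.
- manip.read_state(): the state, without advancing time (a new reading comes with each control period).
- camera(name): name is "scene" or "top"; returns a dict with "color" (480x640x3 uint8, red, green, blue), "z_map" (480x640 float32, mm along the optical axis (not along the pixel's ray), 0 where there is no reading), "fov_y" (degrees; the focal length in pixels is half the picture's height over the tangent of half this angle, whatever the lens; pixels are square), "cx", "cy" (the principal point, pixels), "world_from_camera" (4x4, takes a point from camera to world coordinates). Camera axes: x right, y up, looking along -z (the intrinsics and any distortion apply to the point x, -y, -z); pixel columns grow to the right and rows downward; lengths in mm; the calibration is good to about 2 mm. A picture is of the moment at which its call begins.
- manip.sign_off(): hands the job in, once; it reports no verdict.
Trained networks look in the newest picture that a camera, given by its name, has taken for a name from the list of things; names that differ only in an ending like _2 or _b are one class to them, and where a whole thing is asked for, a point or a joint stands for the part that bears it (a point fixed in the world has none). Each returns a list of dicts, best first, with "confidence" (0 to 1); they miss things now and then, are a little off and sometimes report something else, mostly with a low value. They report only what shows in the picture. A call takes as long as a camera call.
- search_frame(name, camera): "at" ([x, y, z] in mm, in the coordinates of the camera as it stood for that picture, good to about 4 mm: the middle of the surface that is visible of it).
- masks_of(name, camera): "region" (480x640 bool, what is visible of it).
- tip_of(name, camera): "at" ([x, y, z] in mm, in the coordinates of the camera as it stood for that picture, good to about 4 mm: a listed point, or the origin of a listed thing).
The state is a dict: "clock": time; "joints": joint angles; "qd": joint speeds; "effort": joint torques, N m; "eef_pos": TCP position; "eef_rot": TCP orientation; "wrist_force": force on the tool from outside, world axes, zero at the start; "moment": the same for the moment, N m; "finger_gap": finger opening in mm.
Only numpy, scipy, OpenCV 4.12 (cv2) and the standard library are available. Lean on these libraries where they do the work, as an engineer would, in place of code of your own. Each camera call takes 0.05 s, during which the arm holds its last target. There are 200 camera calls.

## Task

Slide the board carrier by its orange handle fully in until it stops, so that its brass tongue lies between the two blue ears. Then take the red-handled pin from the stand, feel for the hole in the upper ear and ease the pin down through both ears and the eye of the tongue until its collar sits flat on the upper ear, without forcing it: a push of 10 to 15 N is enough, 20 N is too much. Let go of it, and leave the other pins and the things on the bench where they are.

Things in the scene. Friction and masses are not known exactly. Their poses are not given: they have to be found in the camera images.
- fixture: Docking fixture, fixed: dark steel base plate 186 x 330 x 8 mm on screw feet that hold its underside 12 to 32 mm above the bench, turned by up to 20 degrees. Origin: in the plate's underside, 5 mm to +y of its middle. z up; y = the carrier's sliding direction (in = +y, towards the blue yoke). An aluminium deck with rails, yoke and carrier is clamped on it.
- yoke_nominal (a point): Where the middle of the upper ear's hole would be, at its top face, were the deck centred on the base (0, 115, 66 mm from the fixture's origin; same axes). The deck is clamped anywhere up to 7.5 mm off centre in x and in y, not measured; height exact. Two blue ears 44 x 44 x 8 mm, tops 66 and 44 mm above the origin, 13 mm vertical holes in line; no chamfer over 1 mm.
- carrier (a joint): Travel (m) of the board carrier along y: starts at 0 to 0.02. End stop at 0.0503, eye in line at 0.050, well within what the pin's taper draws in. Rubs with 4 N, stays where left. Its orange handle, 36 (x) x 18 (y) mm, stands 30 to 82 mm above the fixture's origin; centre at x = 0, y = -73 mm + travel, plus the deck's unknown shift. Board round it: 36 mm high, brass posts 39.
- pin_grip (a point): Centre of the red pin's handle, an upright block 30 mm (its x) x 18 mm (its y) x 42 mm high. Starts in any place of the stand. Below it: steel collar 24 mm across, underside 26 mm below this point; steel shaft 12 mm across, 40 mm long, its last 10 mm tapering to 8.5 mm at the tip, 66 mm below this point. Mass about 90 g. z up the pin.
- pin_collar (a point): Centre of the underside of the red pin's collar, on its axis; axes as the pin's. The 8 mm thick brass tongue, its top 11 mm below the upper ear's top, has a 13 mm eye sprung along the fixture's x: it rests 1.6 mm to +x of the holes' line with 4.4 N (+1 N per mm). The taper draws it in; it then clamps the pin, which drags with up to 10 N and must be pushed home.
- stand: Grey pin stand 180 x 60 x 48 mm, fixed on the bench; origin in the middle of its underside, x along it. Holes 14.5 mm across and 44 mm deep at x = -55, 0 and 55 mm hold the pins upright, collars on its top (handle centres 74 mm above the bench). The handles' 30 mm sides lie within 17 degrees of its x.
- pin_b_grip (a point): Centre of the handle of the black pin, same shape as the red handle; leave it in the stand.
- pin_c_grip (a point): Centre of the handle of the yellow pin, same shape; leave it in the stand.
- driver: Blue screwdriver lying on the bench, bystander.
- jar: Clear jar 52 mm across, 70 mm high, bystander.
- adapter_a: Small upright brass adapter, 28 mm high, bystander.
- adapter_b: Another small upright brass adapter, 28 mm high, bystander.
- standoff: Upright aluminium spacer 16 mm across, 40 mm high, bystander.
- parts_tray: Yellow parts tray 100 x 140 x 30 mm, bystander.

How it is judged:
By the outcome, as a careful person would: the job done as asked, in the order asked, and still so for the second after the job is handed in, with the robot touching nothing.
It also fails if it takes over 69 s, if anything falls off the work surface, if the arm or the gripper's body presses on something with over 40 N, if the wrist force passes 120 N, or if a joint passes its speed limit or range.

## Working session

There is one attempt and no reset: what is moved stays moved. The work goes in short steps, Python scripts to look and compute and a tool call to move; the robot and the scene stay as the last step left them, time stands still between calls to the robot, and variables do not carry over. Pictures are saved under pics/ and viewed, about 8 in all and at most 12, crops included, and the job is handed in when it is done.

Besides the shell and the picture viewer there is one more tool, called after "Request:" as a command line: name --argument value ..., lists and objects as JSON in quotes. send_rows: Moves the arm, as the interface text tells. Its arguments: {"type":"object","properties":{"plan":{"type":"array"},"grip_force":{"type":"number"}},"required":["plan"]}

```bash
ls; mkdir -p pics
cat > h.py <<'E'
import numpy as np, cv2
from cell import manip, camera, search_frame, masks_of, tip_of
def pts(c):
    f=240/np.tan(np.radians(c['fov_y'])/2); z=c['z_map']; v,u=np.mgrid[:480,:640]
    P=np.stack([(u-c['cx'])*z/f,-(v-c['cy'])*z/f,-z],-1); T=c['world_from_camera']
    return P@T[:3,:3].T+T[:3,3]
def w(c,p): T=c['world_from_camera']; return T[:3,:3]@np.array(p)+T[:3,3]
E
python3 - <<'E'
from h import *
s=manip.read_state(); print(s, manip.tip_reach)
for n in ('scene','top'):
    c=camera(n); cv2.imwrite(f'pics/{n}0.png',c['color'][...,::-1]); print(n,c['fov_y'],c['cx'],c['cy'],[k for k in c],np.round(c['world_from_camera'],3).tolist())
    np.savez(f'{n}0.npz',P=pts(c),C=c['color'])
    for t in 'fixture yoke_nominal carrier pin_grip pin_collar stand pin_b_grip pin_c_grip driver jar adapter_a standoff parts_tray'.split():
        for fn in (tip_of,search_frame):
            try: print(t,fn.__name__,[(np.round(w(c,d['at'])).tolist(),round(d['confidence'],2)) for d in fn(t,n)[:3]])
            except Exception as e: print(t,fn.__name__,e)
E
```

```text
pics
{'clock': 0.0, 'joints': array([ 1.12038692e+00,  3.00444994e-01,  1.52156748e+00,  1.04184294e-05,
        1.32070915e+00, -6.66247426e-02]), 'qd': array([ 0.00097464,  0.00223817, -0.00022171,  0.00040501, -0.00075039,
       -0.00036977]), 'effort': array([ 2.31990671e-03, -5.31812668e+01, -3.52729547e+01,  7.09124445e-02,
        2.44874088e-02, -1.19656715e-04]), 'eef_pos': array([205.84703991, 509.76988419, 223.90639485]), 'eef_rot': array([-3.14046686e+00, -8.52304801e-05,  2.75780536e+00]), 'wrist_force': array([ 0.49109813,  0.52225979, -0.09504965]), 'moment': array([-0.00577622, -0.02787944,  0.00073956]), 'finger_gap': 93.80139151019162} 19.0
scene 54.51695343950376 322.7571650774799 243.40396791885743 ['color', 'z_map', 'fov_y', 'cx', 'cy', 'world_from_camera'] [[0.283, -0.694, 0.662, 1200.916], [0.959, 0.193, -0.207, -170.83], [0.016, 0.693, 0.72, 777.918], [0.0, 0.0, 0.0, 1.0]]
fixture call [([526.0, 12.0, 23.0], 0.72)]
fixture call [([549.0, -8.0, 48.0], 0.58)]
yoke_nominal call [([517.0, 125.0, 88.0], 0.95)]
yoke_nominal call [([545.0, -9.0, 49.0], 0.89)]
carrie
[... 2408 characters left out ...]
0.0, -298.0, 75.0], 0.49), ([448.0, 397.0, -1.0], 0.41)]
pin_c_grip call [([515.0, -305.0, 95.0], 0.65), ([457.0, -293.0, 97.0], 0.57)]
driver call [([445.0, 399.0, -1.0], 0.96)]
driver call [([413.0, 389.0, 23.0], 0.91), ([669.0, 407.0, 71.0], 0.37)]
jar call [([676.0, 418.0, -0.0], 0.91), ([751.0, 210.0, -2.0], 0.71)]
jar call [([669.0, 410.0, 74.0], 0.73)]
adapter_a call [([572.0, -322.0, 74.0], 0.57), ([767.0, -135.0, -4.0], 0.51), ([768.0, -79.0, 2.0], 0.43)]
adapter_a call [([763.0, -81.0, 19.0], 0.58), ([761.0, -131.0, 15.0], 0.44)]
standoff call []
standoff call [([393.0, 303.0, 39.0], 0.59)]
parts_tray call [([752.0, 210.0, -3.0], 0.89)]
parts_tray call [([755.0, 208.0, 4.0], 0.86)]
```

View pics/top0.png

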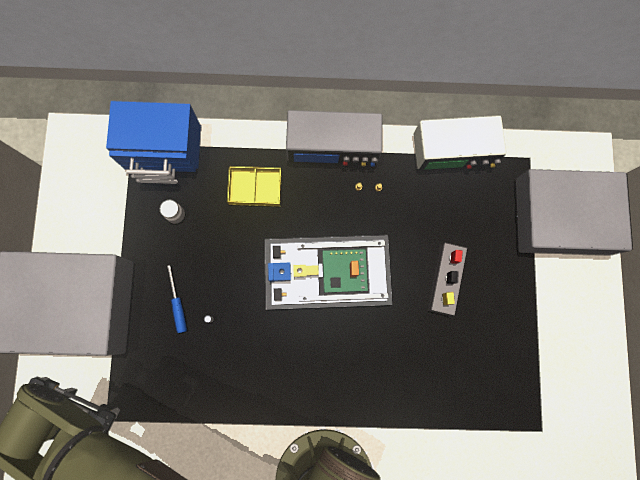

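View pics/scene0.png

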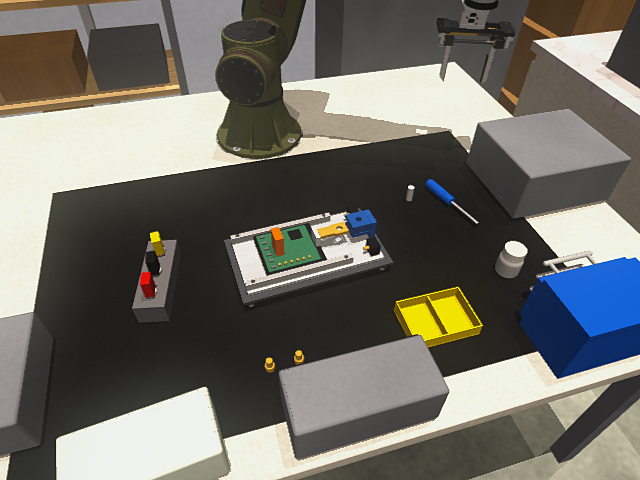

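Run:
```python
import numpy as np,cv2
for n in('top','scene'):
    d=np.load(n+'0.npz');P=d['P'];C=d['C'];H=cv2.cvtColor(C,cv2.COLOR_RGB2HSV).astype(int)
    h,s,v=H[...,0],H[...,1],H[...,2];X,Y,Z=P[...,0],P[...,1],P[...,2]
    wk=(X>350)&(X<650)
    for nm,m in dict(orange=wk&(abs(Y)<200)&(h>5)&(h<20)&(s>150)&(Z>60),
      blue=wk&(Y>40)&(Y<220)&(h>95)&(h<125)&(s>100)&(Z>50),
      red=wk&(Y<-200)&((h<6)|(h>172))&(s>120)&(Z>60),
      yel=wk&(Y<-200)&(h>20)&(h<35)&(s>120)&(Z>60),
      blk=wk&(Y<-200)&(Z>85)&(X>490)&(X<540)).items():
        if m.sum()<5: print(n,nm,0);continue
        zt=np.percentile(Z[m],90); t=m&(Z>zt-5)
        r=cv2.minAreaRect(P[t][:,:2].astype(np.float32))
        print(n,nm,m.sum(),t.sum(),'ztop',round(zt,1),'mean',P[t].mean(0).round(1),'rect',np.round(r[0],1),np.round(r[1],1),round(r[2],1), 'px',np.argwhere(t).mean(0).round())
```

```text
top orange 74 53 ztop 107.9 mean [529.8 -61.1 105.7] rect [528.2 -59.8] [35.8 16.5] 8.4 px [267. 355.]
top blue 397 234 ztop 93.6 mean [499.  121.7 241. ] rect [453.3 111.6] [180.4  57.2] 14.7 px [256. 265.]
top red 131 71 ztop 97.8 mean [ 568.6 -322.8   96. ] rect [ 568.5 -322.1] [18.9 30.3] 82.3 px [255. 458.]
top yel 120 71 ztop 97.7 mean [ 461.8 -301.    96. ] rect [ 462.1 -301.6] [27.6 18. ] 1.6 px [298. 450.]
top blk 98 66 ztop 98.5 mean [ 514.8 -311.7   96.3] rect [ 515.  -312.7] [18.1 28.6] 87.8 px [277. 454.]
scene orange 361 116 ztop 104.8 mean [530.  -60.4 104.1] rect [528.9 -60.1] [38.3 17.9] 3.0 px [234. 276.]
scene blue 636 376 ztop 89.4 mean [518.1 128.   88.1] rect [516.2 128.4] [47.5 57.6] 4.1 px [219. 361.]
scene red 286 133 ztop 95.5 mean [ 570.9 -323.1   94.2] rect [ 569.8 -323.7] [17.9 31.7] 83.6 px [278. 145.]
scene yel 208 102 ztop 95.7 mean [ 463.5 -300.7   94.5] rect [ 461.9 -301.2] [36.2 17.8] 5.3 px [237. 155.]
scene blk 146 115 ztop 96.0 mean [ 517.6 -312.3   94.5] rect [ 516.6 -312.8] [17.8 32.8] 88.0 px [257. 150.]
```

The top view shows the carrier out, with its handle at about (355,267), the yoke hole at (283,271), and the red pin at the far end of the stand at (457,256). In the scene view the red pin is the nearest one, at (147,285). Next I'll get the fixture yaw and the hole.

Run:
```python
import numpy as np,cv2
for n in('top','scene'):
    d=np.load(n+'0.npz');P=d['P'];C=d['C']
    X,Y,Z=P[...,0],P[...,1],P[...,2]
    m=(Z>13)&(Z<150)&(X>380)&(X<660)&(Y>-200)&(Y<230)
    m=cv2.morphologyEx(m.astype(np.uint8),cv2.MORPH_OPEN,np.ones((3,3)))
    k,l,st,_=cv2.connectedComponentsWithStats(m);i=1+st[1:,4].argmax();q=P[l==i]
    q=q[q[:,2]<48]
    r=cv2.minAreaRect(q[:,:2].astype(np.float32));print(n,len(q),r)
    # orientation of high blocks near yoke
    b=(Z>50)&(Z<130)&(Y>80)&(Y<180)&(X>420)&(X<620)
    print('hist',np.histogram(Z[b],bins=range(50,131,5)))
    b=(Z>45)&(Y>20)&(Y<200)&(X>440)&(X<620)
    k,l,st,ce=cv2.connectedComponentsWithStats(b.astype(np.uint8))
    for j in range(1,k):
        if st[j,4]>8: print(P[l==j].min(0).round(),P[l==j].max(0).round(),st[j])
a=cv2.imread('pics/top0.png')[225:320,255:400];a=cv2.resize(a,None,fx=5,fy=5,interpolation=cv2.INTER_CUBIC)
b=cv2.imread('pics/scene0.png')[195:305,220:400];b=cv2.resize(b,(725,443),interpolation=cv2.INTER_CUBIC)
cv2.imwrite('pics/a.png',a);cv2.imwrite('pics/b.png',b)
```

```text
top 4719 ((525.8593139648438, 3.688812255859375), (186.60899353027344, 330.7245178222656), 3.6756365299224854)
hist (array([ 18,  37,  94, 114,   5,  43,  35, 228, 128,   1,   0,   0,   0,
         0,   0,   0]), array([ 50,  55,  60,  65,  70,  75,  80,  85,  90,  95, 100, 105, 110,
       115, 120, 125, 130]))
[464.  20.  46.] [597.  94.  86.] [293 243  30  52 564]
[555. 117.  46.] [584. 148.  73.] [273 246  13  13 114]
[493. 100.  47.] [538. 157.  96.] [268 263  23  19 405]
[445. 110.  50.] [476. 141.  71.] [274 288  13  13 117]
[447.  20.  45.] [459.  79.  63.] [298 296  24   5 115]
scene 5007 ((525.6355590820312, 3.8488311767578125), (190.254638671875, 329.9338073730469), 3.7565596103668213)
hist (array([ 51,  75, 191, 178,  27,  72,  58, 345,  31,   0,   0,   0,   0,
         0,   0,   0]), array([ 50,  55,  60,  65,  70,  75,  80,  85,  90,  95, 100, 105, 110,
       115, 120, 125, 130]))
[443.  20.  45.] [598. 158.  92.] [ 312  205   69   64 1705]
[444.  20.  45.] [494.  78.  60.] [305 213  25  20 186]
```

View pics/a.png

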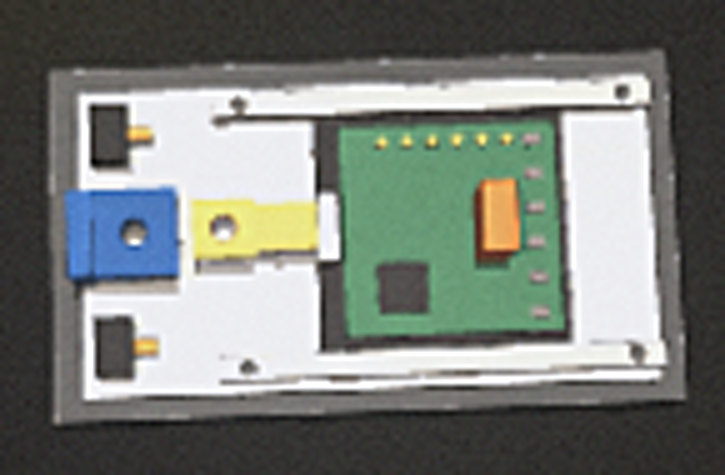

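View pics/b.png

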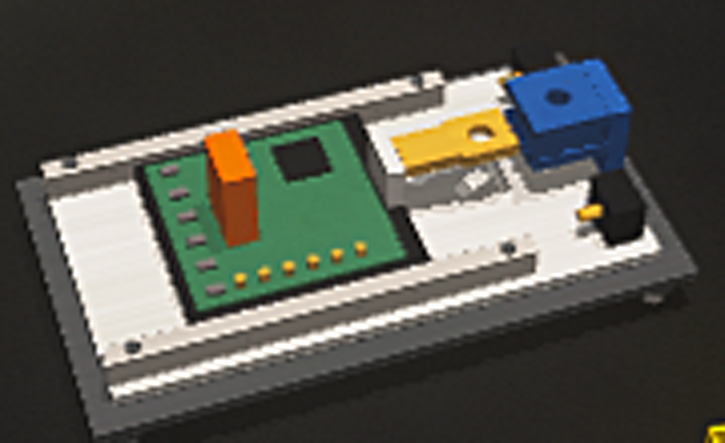

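```bash
cat >> h.py <<'E'
def ray(c,u,v):
    f=240/np.tan(np.radians(c['fov_y'])/2); T=c['world_from_camera']
    return T[:3,3], T[:3,:3]@np.array([(u-c['cx'])/f,-(v-c['cy'])/f,-1])
def atz(c,u,v,z):
    o,d=ray(c,u,v); return (o+d*(z-o[2])/d[2])
def tri(rs):
    A=0;b=0
    for o,d in rs:
        d=d/np.linalg.norm(d);M=np.eye(3)-np.outer(d,d);A=A+M;b=b+M@o
    x=np.linalg.solve(A,b); return x,[round(float(np.linalg.norm(np.cross(x-o,d/np.linalg.norm(d)))),2) for o,d in rs]
E
python3 - <<'E'
from h import *
R=[]
for n,g in(('top',(281.4,271.2)),('scene',(357.8,218.7))):
    c=camera(n);I=c['color'].astype(float);V=I[...,2]
    u0,v0=int(round(g[0])),int(round(g[1]))
    p=V[v0-5:v0+6,u0-6:u0+7];
    print(p.astype(int))
    vv,uu=np.mgrid[v0-4:v0+5,u0-4:u0+5];W=np.clip(np.median(p)-15-V[v0-4:v0+5,u0-4:u0+5],0,None)
    W=W*(np.hypot(vv-v0,uu-u0)<4.2)
    u,v=(uu*W).sum()/W.sum(),(vv*W).sum()/W.sum();print(n,u,v,[atz(c,u,v,z).round(1) for z in(86,89,92)])
    R.append(ray(c,u,v))
print(tri(R))
E
```

```text
[[198 196 192 192 194 192 197 192 189 187 188 185 191]
 [197 195 198 197 199 197 192 192 192 192 189 190 191]
 [193 197 195 198 195 177 154 169 174 196 191 187 187]
 [197 196 194 192 158  65  63  75 106 183 194 193 193]
 [194 194 195 193 111  72 100 106  95 154 198 194 194]
 [195 196 200 184  84 102 127 124 116 148 201 193 197]
 [200 196 199 188 117 125 163 155 135 157 198 196 197]
 [197 192 197 197 176 160 253 240 190 189 199 200 196]
 [197 195 197 198 193 183 175 169 197 194 193 196 197]
 [195 195 192 190 193 196 197 197 194 198 195 190 193]
 [197 196 195 192 188 199 199 198 200 195 197 188 193]]
top 281.1115537848606 270.27091633466136 [array([518.8, 123.4,  86. ]), array([518.5, 123.3,  89. ]), array([518.1, 123.1,  92. ])]
[[177 176 175 175 174 173 172 171 171 172 174 173 173]
 [171 171 173 172 175 173 174 173 152 167 172 171 172]
 [170 170 172 176 175 174 173 174 176 175 172 172 173]
 [172 172 175 170 120 110  95 122 149 172 174 174 172]
 [174 173 178 137  74  60  72  67  51 121 169 175 171]
 [172 173 177 123  70  65  74  66  54 103 163 174 171]
 [171 171 175 165 117  78  74  72  78 150 173 172 172]
 [170 169 171 174 179 162 155 154 176 178 172 172 170]
 [172 168 166 167 170 171 173 175 172 170 171 169 169]
 [175 168 166 167 167 168 170 170 171 171 173 172 173]
 [178 173 167 167 168 170 171 171 174 176 175 174 176]]
scene 358.1324172392255 218.68457214241099 [array([514.2, 123.7,  86. ]), array([517.2, 122.5,  89. ]), array([520.1, 121.2,  92. ])]
(array([518.19480903, 122.65187879,  89.90155507]), [0.6, 0.6])
```

Request:
send_rows --plan '[{"travel":[0,0,0],"delta_rot":[0,0,-8.6],"fingers":0},{"travel":[0,0,0],"delta_rot":[0,0,-8.6],"fingers":0},{"travel":[0,0,0],"delta_rot":[0,0,-8.5],"fingers":0},{"travel":[-20.4,-42.1,3],"delta_rot":[0,0,0],"fingers":0},{"travel":[-20.4,-42.1,3],"delta_rot":[0,0,0],"fingers":0},{"travel":[-20.4,-42.1,3],"delta_rot":[0,0,0],"fingers":0},{"travel":[-20.4,-42.1,3],"delta_rot":[0,0,0],"fingers":0},{"travel":[-20.4,-42.1,3],"delta_rot":[0,0,0],"fingers":0},{"travel":[-20.4,-42.1,3],"delta_rot":[0,0,0],"fingers":0},{"travel":[-20.4,-42.1,3],"delta_rot":[0,0,0],"fingers":0},{"travel":[-20.4,-42.1,3],"delta_rot":[0,0,0],"fingers":0},{"travel":[-20.4,-42.1,3],"delta_rot":[0,0,0],"fingers":0},{"travel":[-20.4,-42.1,3],"delta_rot":[0,0,0],"fingers":0},{"travel":[-20.4,-42.1,3],"delta_rot":[0,0,0],"fingers":0},{"travel":[-20.4,-42.1,3],"delta_rot":[0,0,0],"fingers":0},{"travel":[-20.4,-42.1,3],"delta_rot":[0,0,0],"fingers":0},{"travel":[-20.4,-42.1,3],"delta_rot":[0,0,0],"fingers":0}]' --grip_force 20

```text
clock: 4.82
eef_pos: [529.7, -61.2, 182.4]
eef_rot: [-3.142, 0.0, -3.077]
wrist_force: [0.9, 0.7, 0.1]
finger_gap: 47.1
```

Request:
send_rows --plan '[{"travel":[0.5,0.8,30],"delta_rot":[0,0,0],"fingers":0},{"travel":[0.4,0.4,30],"delta_rot":[0,0,0],"fingers":0},{"travel":[0,0,22],"delta_rot":[0,0,0],"fingers":0},{"travel":[0,0,10],"delta_rot":[0,0,0],"fingers":0},{"travel":[0,0,0],"delta_rot":[0,0,0],"fingers":1},{"travel":[0,0,0],"delta_rot":[0,0,0],"fingers":1},{"travel":[0,0,0],"delta_rot":[0,0,0],"fingers":1},{"travel":[0,0,0],"delta_rot":[0,0,0],"fingers":1}]' --grip_force 20

```text
clock: 5.82
eef_pos: [528.4, -58.6, 91.1]
eef_rot: [-3.141, 0.001, -3.077]
wrist_force: [0.3, -0.1, 3.8]
finger_gap: 17.9
```

Request:
send_rows --plan '[{"travel":[0,6,0],"delta_rot":[0,0,0],"fingers":1},{"travel":[0,6,0],"delta_rot":[0,0,0],"fingers":1},{"travel":[0,6,0],"delta_rot":[0,0,0],"fingers":1},{"travel":[0,6,0],"delta_rot":[0,0,0],"fingers":1},{"travel":[0,6,0],"delta_rot":[0,0,0],"fingers":1},{"travel":[0,6,0],"delta_rot":[0,0,0],"fingers":1},{"travel":[0,2,0],"delta_rot":[0,0,0],"fingers":1},{"travel":[0,1,0],"delta_rot":[0,0,0],"fingers":1}]'

```text
clock: 6.82
eef_pos: [525.9, -19.8, 91.2]
eef_rot: [-3.141, 0.001, -3.077]
wrist_force: [-1.3, -3.5, 6.7]
finger_gap: 18.0
```

Request:
send_rows --plan '[{"travel":[0,1,0],"delta_rot":[0,0,0],"fingers":1},{"travel":[0,1,0],"delta_rot":[0,0,0],"fingers":1},{"travel":[0,0,0],"delta_rot":[0,0,0],"fingers":1}]'

```text
clock: 7.2
eef_pos: [525.8, -17.8, 91.2]
eef_rot: [-3.141, 0.001, -3.077]
wrist_force: [-2.8, -2.7, 7.7]
finger_gap: 18.1
```

Request:
send_rows --plan '[{"travel":[0,1,0],"delta_rot":[0,0,0],"fingers":1},{"travel":[0,1,0],"delta_rot":[0,0,0],"fingers":1}]'

```text
clock: 7.45
eef_pos: [525.7, -15.9, 91.2]
eef_rot: [-3.141, 0.001, -3.077]
wrist_force: [-1.0, -4.4, 6.6]
finger_gap: 17.8
```

Request:
send_rows --plan '[{"travel":[0,1,0],"delta_rot":[0,0,0],"fingers":1},{"travel":[0,1,0],"delta_rot":[0,0,0],"fingers":1}]'

```text
clock: 7.7
eef_pos: [525.6, -13.9, 91.2]
eef_rot: [-3.141, 0.001, -3.077]
wrist_force: [-1.7, -4.7, 6.5]
finger_gap: 17.9
```

Request:
send_rows --plan '[{"travel":[0,1,0],"delta_rot":[0,0,0],"fingers":1},{"travel":[0,1,0],"delta_rot":[0,0,0],"fingers":1}]'

```text
clock: 7.95
eef_pos: [525.6, -13.0, 91.3]
eef_rot: [-3.138, 0.001, -3.077]
wrist_force: [-2.0, -17.1, 7.2]
finger_gap: 18.1
```

Request:
send_rows --plan '[{"travel":[0,1,0],"delta_rot":[0,0,0],"fingers":1},{"travel":[0,0.5,0],"delta_rot":[0,0,0],"fingers":1}]'

```text
clock: 8.2
eef_pos: [525.6, -12.7, 91.4]
eef_rot: [-3.137, 0.002, -3.077]
wrist_force: [-1.4, -24.0, 7.7]
finger_gap: 18.1
```

Request:
send_rows --plan '[{"travel":[0,-0.8,0],"delta_rot":[0,0,0],"fingers":1},{"travel":[0,0,0],"delta_rot":[0,0,0],"fingers":1}]'

```text
clock: 8.45
eef_pos: [525.6, -13.0, 91.4]
eef_rot: [-3.138, 0.002, -3.077]
wrist_force: [-0.6, -17.2, 7.0]
finger_gap: 18.1
```

Request:
send_rows --plan '[{"travel":[0,0,0],"delta_rot":[0,0,0],"fingers":-0.1},{"travel":[0,0,0],"delta_rot":[0,0,0],"fingers":-0.1},{"travel":[0,0,-10],"delta_rot":[0,0,0],"fingers":-0.1},{"travel":[0,0,-25],"delta_rot":[0,0,0],"fingers":-0.1},{"travel":[0,0,-40],"delta_rot":[0,0,0],"fingers":-0.1},{"travel":[0,0,-20],"delta_rot":[0,0,0],"fingers":-0.1}]'

```text
clock: 9.2
eef_pos: [525.5, -10.8, 188.1]
eef_rot: [-3.141, 0.003, -3.077]
wrist_force: [-0.1, 0.1, 0.5]
finger_gap: 51.9
```

Request:
send_rows --plan '[{"travel":[-3,-39.2,0],"delta_rot":[0,0,0],"fingers":-0.1},{"travel":[-3,-39.2,0],"delta_rot":[0,0,0],"fingers":-0.1},{"travel":[-3,-39.2,0],"delta_rot":[0,0,0],"fingers":-0.1},{"travel":[-3,-39.2,0],"delta_rot":[0,0,0],"fingers":-0.1},{"travel":[-3,-39.2,0],"delta_rot":[0,0,0],"fingers":-0.1},{"travel":[-3,-39.2,0],"delta_rot":[0,0,0],"fingers":-0.1},{"travel":[-3,-39.2,0],"delta_rot":[0,0,0],"fingers":-0.1},{"travel":[-2.6,-39.5,0],"delta_rot":[0,0,0],"fingers":-0.1},{"travel":[0,0,10],"delta_rot":[0,0,10.5],"fingers":-0.1},{"travel":[0,0,15],"delta_rot":[0,0,0],"fingers":-0.1},{"travel":[0,0,0],"delta_rot":[0,0,0],"fingers":-0.1}]'

```text
clock: 10.58
eef_pos: [568.5, -321.8, 159.2]
eef_rot: [3.14, -0.002, 3.028]
wrist_force: [0.6, -1.0, -0.1]
finger_gap: 51.6
```

Run:
```python
from h import *
print(manip.read_state()['eef_pos'].round(1),manip.read_state()['eef_rot'].round(3))
A=camera('top');B=camera('scene')
a=cv2.resize(A['color'][225:325,400:520,::-1],(480,400),interpolation=cv2.INTER_CUBIC)
b=cv2.resize(B['color'][190:330,80:230,::-1],(428,400),interpolation=cv2.INTER_CUBIC)[:,:310]
P=pts(B);H=cv2.cvtColor(B['color'],cv2.COLOR_RGB2HSV).astype(int)
cv2.imwrite('pics/c.png',np.hstack([a,b]))
P=pts(A);print('handle orange',)
for n,c in(('top',A),('scene',B)):
    P=pts(c);H=cv2.cvtColor(c['color'],cv2.COLOR_RGB2HSV).astype(int);h,s=H[...,0],H[...,1];X,Y,Z=np.moveaxis(P,-1,0)
    m=(X>450)&(X<600)&(abs(Y)<80)&(h>5)&(h<20)&(s>150)&(Z>98)
    print(n,m.sum(),np.round(cv2.minAreaRect(P[m][:,:2].astype(np.float32))[0],1),P[m].mean(0).round(1))
```

```text
[ 568.5 -321.8  159.2] [ 3.140e+00 -2.000e-03  3.028e+00]
handle orange
top 47 [525.1 -14.2] [524.9 -15.4 105.7]
scene 121 [526.2 -15.5] [529.  -15.7 103.8]
```

View pics/c.png

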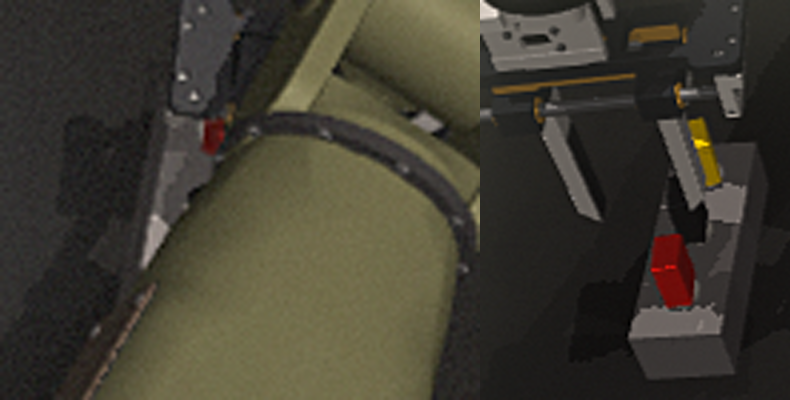

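Request:
send_rows --plan '[{"travel":[-0.8,0,25],"delta_rot":[0,0,0],"fingers":-0.1},{"travel":[0,0,25],"delta_rot":[0,0,0],"fingers":-0.1},{"travel":[0,0,20],"delta_rot":[0,0,0],"fingers":-0.1},{"travel":[0,0,10.5],"delta_rot":[0,0,0],"fingers":-0.1},{"travel":[0,0,0],"delta_rot":[0,0,0],"fingers":1},{"travel":[0,0,0],"delta_rot":[0,0,0],"fingers":1},{"travel":[0,0,0],"delta_rot":[0,0,0],"fingers":1},{"travel":[0,0,0],"delta_rot":[0,0,0],"fingers":1},{"travel":[0,0,0],"delta_rot":[0,0,0],"fingers":1}]' --grip_force 40

```text
clock: 11.8
eef_pos: [569.9, -322.9, 80.5]
eef_rot: [-3.141, 0.001, 3.023]
wrist_force: [-0.4, 0.1, 3.5]
finger_gap: 17.5
```

Request:
send_rows --plan '[{"travel":[0,0,-10],"delta_rot":[0,0,0],"fingers":1},{"travel":[0,0,-30],"delta_rot":[0,0,0],"fingers":1},{"travel":[0,0,-45],"delta_rot":[0,0,0],"fingers":1},{"travel":[0,0,-45],"delta_rot":[0,0,0],"fingers":1},{"travel":[0,0,0],"delta_rot":[0,0,-10.5],"fingers":1},{"travel":[2,37.5,0],"delta_rot":[0,0,0],"fingers":1},{"travel":[2,37.5,0],"delta_rot":[0,0,0],"fingers":1},{"travel":[2,37.5,0],"delta_rot":[0,0,0],"fingers":1},{"travel":[2,37.5,0],"delta_rot":[0,0,0],"fingers":1},{"travel":[2,37.5,0],"delta_rot":[0,0,0],"fingers":1},{"travel":[2,37.5,0],"delta_rot":[0,0,0],"fingers":1},{"travel":[2,37.5,0],"delta_rot":[0,0,0],"fingers":1},{"travel":[2,37.5,0],"delta_rot":[0,0,0],"fingers":1},{"travel":[2,37.5,0],"delta_rot":[0,0,0],"fingers":1},{"travel":[2,37.5,0],"delta_rot":[0,0,0],"fingers":1},{"travel":[2,37.5,0],"delta_rot":[0,0,0],"fingers":1},{"travel":[2,37.5,20],"delta_rot":[0,0,0],"fingers":1},{"travel":[0,0,19],"delta_rot":[0,0,0],"fingers":1},{"travel":[0,0,0],"delta_rot":[0,0,0],"fingers":1}]' --grip_force 40

```text
clock: 14.18
eef_pos: [516.0, 124.9, 170.3]
eef_rot: [-3.141, -0.002, -3.076]
wrist_force: [-0.9, -0.1, -0.4]
finger_gap: 17.9
```

Run:
```python
from h import *
print(manip.read_state()['eef_pos'].round(1),manip.read_state()['eef_rot'].round(3),manip.read_state()['wrist_force'].round(1))
A=camera('top');B=camera('scene')
np.savez('ins.npz',A=A['color'],B=B['color'],PB=pts(B))
a=cv2.resize(A['color'][240:300,250:310,::-1],(360,360),interpolation=cv2.INTER_CUBIC)
b=cv2.resize(B['color'][150:240,320:400,::-1],(400,450),interpolation=cv2.INTER_CUBIC)
a=np.vstack([a,np.zeros((90,360,3),np.uint8)])
cv2.imwrite('pics/d.png',np.hstack([a,b]))
```

```text
[516.  124.9 170.3] [-3.141e+00 -2.000e-03 -3.076e+00] [-0.9 -0.1 -0.4]
```

View pics/d.png

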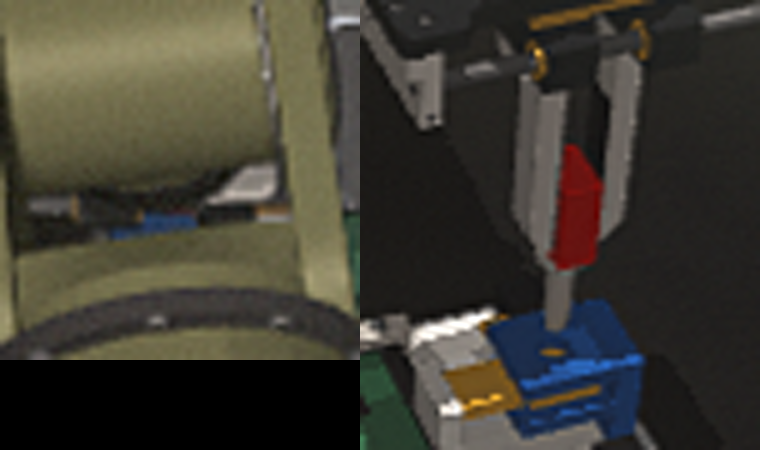

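Run:
```python
from h import *
d=np.load('ins.npz');I=d['B'].astype(int)
for v in range(206,226): print(v,' '.join('%3d,%3d,%3d'%tuple(I[v,u]) for u in range(352,367)))
B=camera('scene');T=np.linalg.inv(B['world_from_camera']);f=240/np.tan(np.radians(B['fov_y'])/2)
def pr(p):
    q=T[:3,:3]@np.array(p)+T[:3,3]; return (B['cx']+f*q[0]/-q[2],B['cy']-f*q[1]/-q[2])
print('tip pred',pr((516,124.9,97.8)),'shaft +12',pr((516,124.9,110)),'x+1',pr((517,124.9,97.8)),'y+1',pr((516,125.9,97.8)))
print('hole pred',pr((516,124.9,89.5)))
```

```text
206  25, 25, 25  26, 24, 24  24, 23, 23  22, 21, 21  31, 28, 28  75, 71, 66  90, 84, 78  96, 88, 83  98, 91, 87  94, 88, 83  62, 58, 54  36, 35, 33  32, 31, 30  37, 34, 34  34, 34, 32
207  26, 24, 24  26, 24, 24  26, 25, 24  23, 22, 23  26, 25, 24  74, 69, 65  90, 84, 80  96, 91, 84  98, 90, 85  95, 88, 83  59, 56, 53  36, 35, 32  36, 34, 30  37, 34, 31  33, 33, 29
208  27, 25, 25  25, 24, 24  25, 24, 25  23, 21, 22  23, 22, 23  74, 70, 66  93, 86, 81  95, 89, 84  96, 90, 84  94, 87, 82  51, 49, 45  33, 31, 28  36, 33, 30  35, 32, 29  36, 32, 28
209  26, 24, 25  26, 24, 25  26, 26, 25  24, 22, 23  25, 24, 23  78, 72, 67  93, 87, 83  96, 89, 84  96, 89, 83  95, 88, 81  53, 50, 47  32, 30, 27  36, 32, 29  37, 35, 35  36, 33, 32
210  26, 25, 24  25, 25, 24  26, 25, 23  23, 21, 20  35, 33, 32  80, 76, 70  93, 86, 80  96, 89, 84  97, 89, 83  94, 86, 78  50, 57, 73  24, 31, 43  28, 35, 47  26, 51, 92  25, 49, 89
211  26, 24, 22  25, 22, 22  27, 24, 25  23, 20, 20  36, 36, 35  82, 77, 70  94, 87, 81  95, 89, 82  97, 91, 84  92, 84, 76  42, 51, 76  19, 40, 78  25, 44, 79  25, 44, 79  26, 45,
[... 2236 characters left out ...]
 72  28, 42, 70  26, 40, 66  29, 43, 73  26, 40, 70  33, 67,121  38, 81,147  39, 82,150  39, 82,149  41, 93,170  42, 98,177  40, 97,176  42, 99,180  35, 74,136
225  27, 45, 77  28, 46, 77  28, 44, 75  28, 42, 73  37, 77,144  42, 86,161  39, 82,154  39, 83,152  37, 82,150  37, 82,153  32, 65,117  29, 57,104  25, 39, 69  23, 34, 57  23, 36, 59
tip pred (np.float64(359.3140800734486), np.float64(215.13860165835356)) shaft +12 (np.float64(359.72978717231587), np.float64(210.9319192034767)) x+1 (np.float64(359.46939511455224), np.float64(215.44209566244206)) y+1 (np.float64(359.7511431750649), np.float64(215.0549995960388))
hole pred (np.float64(359.0353957866922), np.float64(217.95870336636528))
```

The scene view shows the tip hanging about 8 mm over the upper ear at (359,215). The hole is at (358,219), with the brass tongue visible under it. I estimate the correction at +2 mm in x and -1 mm in y, then I'll feel downward.

Request:
send_rows --plan '[{"travel":[-2.1,-1.2,0],"delta_rot":[0,0,0],"fingers":1},{"travel":[0,0,3],"delta_rot":[0,0,0],"fingers":1},{"travel":[0,0,2],"delta_rot":[0,0,0],"fingers":1},{"travel":[0,0,0],"delta_rot":[0,0,0],"fingers":1}]'

```text
clock: 14.82
eef_pos: [518.7, 123.6, 165.7]
eef_rot: [-3.142, -0.0, -3.077]
wrist_force: [0.0, 0.1, -1.2]
finger_gap: 17.7
```

Request:
send_rows --plan '[{"travel":[0,0,1],"delta_rot":[0,0,0],"fingers":1},{"travel":[0,0,0],"delta_rot":[0,0,0],"fingers":1}]'

```text
clock: 15.08
eef_pos: [518.8, 123.7, 164.9]
eef_rot: [-3.142, -0.0, -3.077]
wrist_force: [0.3, -0.4, -0.1]
finger_gap: 17.8
```

Request:
send_rows --plan '[{"travel":[0,0,1],"delta_rot":[0,0,0],"fingers":1},{"travel":[0,0,0],"delta_rot":[0,0,0],"fingers":1}]'

```text
clock: 15.32
eef_pos: [518.8, 123.7, 163.9]
eef_rot: [3.142, -0.0, -3.077]
wrist_force: [0.9, -0.4, -0.3]
finger_gap: 17.5
```

Request:
send_rows --plan '[{"travel":[0,0,0.8],"delta_rot":[0,0,0],"fingers":1},{"travel":[0,0,0],"delta_rot":[0,0,0],"fingers":1}]'

```text
clock: 15.58
eef_pos: [518.8, 123.7, 163.1]
eef_rot: [3.142, -0.0, -3.077]
wrist_force: [-0.5, 0.3, -1.1]
finger_gap: 17.7
```

Request:
send_rows --plan '[{"travel":[0,0,0.8],"delta_rot":[0,0,0],"fingers":1},{"travel":[0,0,0],"delta_rot":[0,0,0],"fingers":1}]'

```text
clock: 15.82
eef_pos: [518.8, 123.7, 162.3]
eef_rot: [3.142, -0.0, -3.077]
wrist_force: [0.5, -0.8, -0.3]
finger_gap: 17.7
```

Request:
send_rows --plan '[{"travel":[0,0,0.8],"delta_rot":[0,0,0],"fingers":1},{"travel":[0,0,0],"delta_rot":[0,0,0],"fingers":1}]'

```text
clock: 16.08
eef_pos: [518.7, 123.7, 161.5]
eef_rot: [-3.142, -0.0, -3.077]
wrist_force: [0.3, -0.0, -1.1]
finger_gap: 17.7
```

Request:
send_rows --plan '[{"travel":[0,0,0.8],"delta_rot":[0,0,0],"fingers":1},{"travel":[0,0,0],"delta_rot":[0,0,0],"fingers":1}]'

```text
clock: 16.32
eef_pos: [518.8, 123.7, 160.7]
eef_rot: [-3.142, -0.0, -3.077]
wrist_force: [0.1, 0.4, -1.2]
finger_gap: 17.1
```

Request:
send_rows --plan '[{"travel":[0,0,0.8],"delta_rot":[0,0,0],"fingers":1},{"travel":[0,0,0],"delta_rot":[0,0,0],"fingers":1}]'

```text
clock: 16.58
eef_pos: [518.8, 123.6, 159.9]
eef_rot: [-3.142, -0.0, -3.077]
wrist_force: [-0.5, -0.3, -0.6]
finger_gap: 17.8
```

Request:
send_rows --plan '[{"travel":[0,0,0.8],"delta_rot":[0,0,0],"fingers":1},{"travel":[0,0,0],"delta_rot":[0,0,0],"fingers":1}]'

```text
clock: 16.82
eef_pos: [518.7, 123.7, 159.1]
eef_rot: [-3.142, -0.0, -3.077]
wrist_force: [-0.1, -0.3, -0.8]
finger_gap: 17.6
```

Request:
send_rows --plan '[{"travel":[0,0,0.8],"delta_rot":[0,0,0],"fingers":1},{"travel":[0,0,0],"delta_rot":[0,0,0],"fingers":1}]'

```text
clock: 17.08
eef_pos: [518.8, 123.7, 158.3]
eef_rot: [-3.142, -0.0, -3.077]
wrist_force: [0.4, 0.9, -1.2]
finger_gap: 17.9
```

Request:
send_rows --plan '[{"travel":[0,0,0.8],"delta_rot":[0,0,0],"fingers":1},{"travel":[0,0,0],"delta_rot":[0,0,0],"fingers":1}]'

```text
clock: 17.32
eef_pos: [518.8, 123.7, 157.5]
eef_rot: [-3.142, -0.0, -3.077]
wrist_force: [0.2, -0.8, -1.7]
finger_gap: 17.6
```

Request:
send_rows --plan '[{"travel":[0,0,0.8],"delta_rot":[0,0,0],"fingers":1},{"travel":[0,0,0],"delta_rot":[0,0,0],"fingers":1}]'

```text
clock: 17.58
eef_pos: [518.8, 123.7, 156.7]
eef_rot: [-3.142, -0.0, -3.077]
wrist_force: [-0.5, 0.0, -0.7]
finger_gap: 17.5
```

Run:
```python
from h import *
B=camera('scene')
cv2.imwrite('pics/e.png',cv2.resize(B['color'][180:240,330:390,::-1],(480,480),interpolation=cv2.INTER_CUBIC))
print(manip.read_state()['moment'])
```

```text
[ 0.08330434 -0.01472429 -0.03548097]
```

View pics/e.png

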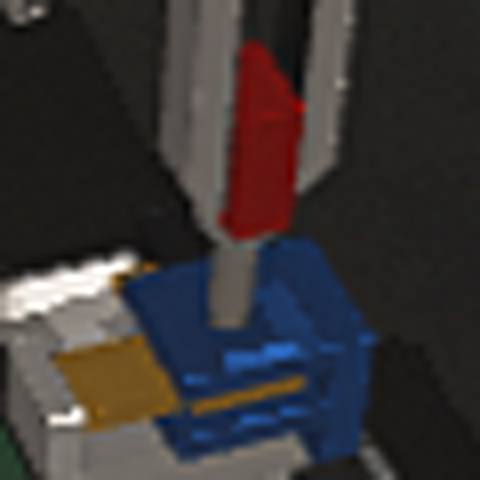

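The tip is in the upper hole: no contact force, and the shaft is cut off by the hole rim at (359,220). Easing down.

Request:
send_rows --plan '[{"travel":[0,0,1],"delta_rot":[0,0,0],"fingers":1},{"travel":[0,0,1],"delta_rot":[0,0,0],"fingers":1}]'

```text
clock: 17.88
eef_pos: [518.8, 123.7, 154.6]
eef_rot: [-3.142, -0.0, -3.077]
wrist_force: [-0.0, -0.3, -1.4]
finger_gap: 17.5
```

Request:
send_rows --plan '[{"travel":[0,0,1],"delta_rot":[0,0,0],"fingers":1},{"travel":[0,0,0],"delta_rot":[0,0,0],"fingers":1}]'

```text
clock: 18.12
eef_pos: [518.7, 123.7, 153.6]
eef_rot: [-3.142, -0.0, -3.077]
wrist_force: [0.1, -0.6, -1.0]
finger_gap: 17.8
```

Request:
send_rows --plan '[{"travel":[0,0,0.6],"delta_rot":[0,0,0],"fingers":1},{"travel":[0,0,0],"delta_rot":[0,0,0],"fingers":1}]'

```text
clock: 18.38
eef_pos: [518.7, 123.7, 153.1]
eef_rot: [3.142, -0.0, -3.077]
wrist_force: [-0.5, -0.1, -0.3]
finger_gap: 17.8
```

Request:
send_rows --plan '[{"travel":[0,0,0.6],"delta_rot":[0,0,0],"fingers":1},{"travel":[0,0,0],"delta_rot":[0,0,0],"fingers":1}]'

```text
clock: 18.62
eef_pos: [518.7, 123.7, 152.5]
eef_rot: [3.142, -0.0, -3.077]
wrist_force: [-0.1, -0.2, -1.0]
finger_gap: 17.8
```

Request:
send_rows --plan '[{"travel":[0,0,0.7],"delta_rot":[0,0,0],"fingers":1},{"travel":[0,0,0],"delta_rot":[0,0,0],"fingers":1}]'

```text
clock: 18.88
eef_pos: [518.7, 123.7, 151.8]
eef_rot: [3.142, -0.0, -3.077]
wrist_force: [-0.9, 1.4, 0.0]
finger_gap: 17.5
```

Request:
send_rows --plan '[{"travel":[0,0,0.7],"delta_rot":[0,0,0],"fingers":1},{"travel":[0,0,0],"delta_rot":[0,0,0],"fingers":1}]'

```text
clock: 19.12
eef_pos: [518.7, 123.7, 151.1]
eef_rot: [3.142, -0.0, -3.077]
wrist_force: [-1.8, 1.7, 0.3]
finger_gap: 18.0
```

Request:
send_rows --plan '[{"travel":[0,0,0.7],"delta_rot":[0,0,0],"fingers":1},{"travel":[0,0,0],"delta_rot":[0,0,0],"fingers":1}]'

```text
clock: 19.38
eef_pos: [518.7, 123.7, 150.3]
eef_rot: [3.142, -0.0, -3.077]
wrist_force: [-2.7, 0.8, 0.4]
finger_gap: 17.4
```

Request:
send_rows --plan '[{"travel":[0,0,0.7],"delta_rot":[0,0,0],"fingers":1},{"travel":[0,0,0],"delta_rot":[0,0,0],"fingers":1}]'

```text
clock: 19.62
eef_pos: [518.7, 123.7, 149.7]
eef_rot: [3.142, -0.0, -3.077]
wrist_force: [-2.6, 1.0, 0.4]
finger_gap: 17.5
```

Request:
send_rows --plan '[{"travel":[0.3,0.15,0.3],"delta_rot":[0,0,0],"fingers":1},{"travel":[0,0,0],"delta_rot":[0,0,0],"fingers":1}]'

```text
clock: 19.88
eef_pos: [518.5, 123.8, 149.5]
eef_rot: [-3.141, 0.0, -3.077]
wrist_force: [-1.0, 0.5, -0.4]
finger_gap: 17.7
```

Request:
send_rows --plan '[{"travel":[0,0,0.7],"delta_rot":[0,0,0],"fingers":1},{"travel":[0,0,0],"delta_rot":[0,0,0],"fingers":1}]'

```text
clock: 20.12
eef_pos: [518.5, 123.8, 148.7]
eef_rot: [-3.142, -0.0, -3.077]
wrist_force: [-2.1, 0.1, -0.5]
finger_gap: 17.7
```

Request:
send_rows --plan '[{"travel":[0,0,0.7],"delta_rot":[0,0,0],"fingers":1},{"travel":[0,0,0],"delta_rot":[0,0,0],"fingers":1}]'

```text
clock: 20.38
eef_pos: [518.5, 123.7, 148.0]
eef_rot: [-3.142, -0.0, -3.077]
wrist_force: [-1.1, 0.6, -0.2]
finger_gap: 18.3
```

Request:
send_rows --plan '[{"travel":[0,0,0.7],"delta_rot":[0,0,0],"fingers":1},{"travel":[0,0,0],"delta_rot":[0,0,0],"fingers":1}]'

```text
clock: 20.62
eef_pos: [518.5, 123.8, 147.3]
eef_rot: [-3.142, -0.0, -3.077]
wrist_force: [-2.1, 1.3, 0.2]
finger_gap: 17.8
```

Request:
send_rows --plan '[{"travel":[0.3,0.1,0.6],"delta_rot":[0,0,0],"fingers":1},{"travel":[0,0,0],"delta_rot":[0,0,0],"fingers":1}]'

```text
clock: 20.88
eef_pos: [518.2, 123.8, 146.7]
eef_rot: [-3.141, 0.0, -3.077]
wrist_force: [-1.1, 0.6, -0.9]
finger_gap: 17.6
```

Request:
send_rows --plan '[{"travel":[0,0,0.7],"delta_rot":[0,0,0],"fingers":1},{"travel":[0,0,0],"delta_rot":[0,0,0],"fingers":1}]'

```text
clock: 21.12
eef_pos: [518.2, 123.8, 146.0]
eef_rot: [-3.142, 0.0, -3.077]
wrist_force: [0.2, -0.8, -1.3]
finger_gap: 17.8
```

Request:
send_rows --plan '[{"travel":[0,0,0.7],"delta_rot":[0,0,0],"fingers":1},{"travel":[0,0,0],"delta_rot":[0,0,0],"fingers":1}]'

```text
clock: 21.38
eef_pos: [518.2, 123.9, 145.3]
eef_rot: [-3.142, 0.0, -3.077]
wrist_force: [0.1, -0.1, -0.3]
finger_gap: 17.9
```

Request:
send_rows --plan '[{"travel":[0,0,0.7],"delta_rot":[0,0,0],"fingers":1},{"travel":[0,0,0],"delta_rot":[0,0,0],"fingers":1}]'

```text
clock: 21.62
eef_pos: [518.2, 123.9, 144.6]
eef_rot: [3.142, 0.0, -3.077]
wrist_force: [-0.7, 0.0, -0.1]
finger_gap: 17.7
```

Request:
send_rows --plan '[{"travel":[0,0,0.8],"delta_rot":[0,0,0],"fingers":1},{"travel":[0,0,0],"delta_rot":[0,0,0],"fingers":1}]'

```text
clock: 21.88
eef_pos: [518.2, 123.9, 143.8]
eef_rot: [-3.142, -0.0, -3.077]
wrist_force: [-0.1, 0.1, -0.8]
finger_gap: 17.6
```

Request:
send_rows --plan '[{"travel":[0,0,0.8],"delta_rot":[0,0,0],"fingers":1},{"travel":[0,0,0],"delta_rot":[0,0,0],"fingers":1}]'

```text
clock: 22.12
eef_pos: [518.2, 123.9, 143.0]
eef_rot: [-3.142, 0.0, -3.077]
wrist_force: [-0.3, -0.2, -1.1]
finger_gap: 17.5
```

Request:
send_rows --plan '[{"travel":[0,0,0.8],"delta_rot":[0,0,0],"fingers":1},{"travel":[0,0,0],"delta_rot":[0,0,0],"fingers":1}]'

```text
clock: 22.38
eef_pos: [518.2, 123.9, 142.2]
eef_rot: [3.142, 0.0, -3.077]
wrist_force: [0.7, 0.1, -1.3]
finger_gap: 17.9
```

Request:
send_rows --plan '[{"travel":[0,0,0.8],"delta_rot":[0,0,0],"fingers":1},{"travel":[0,0,0],"delta_rot":[0,0,0],"fingers":1}]'

```text
clock: 22.62
eef_pos: [518.2, 123.9, 141.5]
eef_rot: [3.142, 0.0, -3.077]
wrist_force: [-0.7, 1.6, -0.0]
finger_gap: 18.0
```

Run:
```python
from h import *
B=camera('scene')
cv2.imwrite('pics/f.png',cv2.resize(B['color'][180:240,330:390,::-1],(480,480),interpolation=cv2.INTER_CUBIC))
```

```text
(no output)
```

View pics/f.png

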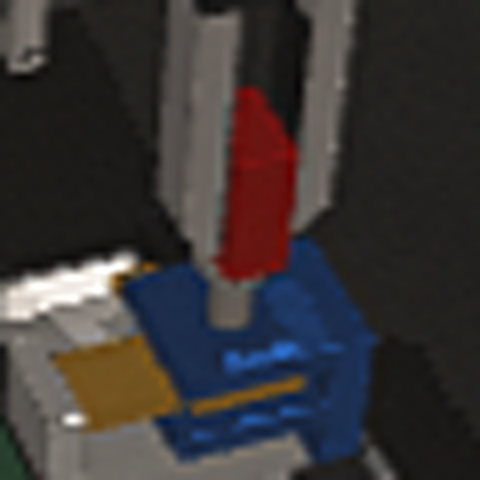

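The shaft is well inside the hole, about 20 mm down, and going straight. Carrying on gently.

Request:
send_rows --plan '[{"travel":[0,0,0.7],"delta_rot":[0,0,0],"fingers":1},{"travel":[0,0,0],"delta_rot":[0,0,0],"fingers":1}]'

```text
clock: 22.92
eef_pos: [518.2, 124.0, 140.8]
eef_rot: [3.141, 0.0, -3.077]
wrist_force: [-0.3, 1.4, 0.9]
finger_gap: 17.6
```

Request:
send_rows --plan '[{"travel":[0,0,0.7],"delta_rot":[0,0,0],"fingers":1},{"travel":[0,0,0],"delta_rot":[0,0,0],"fingers":1}]'

```text
clock: 23.18
eef_pos: [518.3, 124.0, 140.2]
eef_rot: [3.141, 0.0, -3.077]
wrist_force: [-0.9, 3.2, 2.5]
finger_gap: 17.7
```

Request:
send_rows --plan '[{"travel":[0,0,0.7],"delta_rot":[0,0,0],"fingers":1},{"travel":[0,0,0],"delta_rot":[0,0,0],"fingers":1}]'

```text
clock: 23.42
eef_pos: [518.2, 124.0, 139.4]
eef_rot: [3.141, 0.0, -3.077]
wrist_force: [0.1, 2.9, 2.9]
finger_gap: 17.6
```

Request:
send_rows --plan '[{"travel":[0,0,0.7],"delta_rot":[0,0,0],"fingers":1},{"travel":[0,0,0],"delta_rot":[0,0,0],"fingers":1}]'

```text
clock: 23.68
eef_pos: [518.2, 124.0, 138.7]
eef_rot: [3.141, 0.0, -3.077]
wrist_force: [-0.5, 3.7, 3.6]
finger_gap: 17.8
```

Request:
send_rows --plan '[{"travel":[0,0.3,0.4],"delta_rot":[0,0,0],"fingers":1},{"travel":[0,0,0],"delta_rot":[0,0,0],"fingers":1}]'

```text
clock: 23.92
eef_pos: [518.2, 124.1, 138.2]
eef_rot: [-3.141, 0.0, -3.077]
wrist_force: [0.9, 2.8, 4.7]
finger_gap: 17.7
```

Request:
send_rows --plan '[{"travel":[0,0,0.6],"delta_rot":[0,0,0],"fingers":1},{"travel":[0,0,0],"delta_rot":[0,0,0],"fingers":1}]'

```text
clock: 24.18
eef_pos: [518.2, 124.1, 137.6]
eef_rot: [-3.142, 0.0, -3.077]
wrist_force: [0.7, 2.7, 4.1]
finger_gap: 17.9
```

Request:
send_rows --plan '[{"travel":[0,0,0.6],"delta_rot":[0,0,0],"fingers":1},{"travel":[0,0,0],"delta_rot":[0,0,0],"fingers":1}]'

```text
clock: 24.42
eef_pos: [518.2, 124.1, 137.0]
eef_rot: [-3.141, -0.0, -3.077]
wrist_force: [1.0, 2.7, 3.0]
finger_gap: 17.8
```

Request:
send_rows --plan '[{"travel":[0,0,0.6],"delta_rot":[0,0,0],"fingers":1},{"travel":[0,0,0],"delta_rot":[0,0,0],"fingers":1}]'

```text
clock: 24.68
eef_pos: [518.1, 124.1, 136.4]
eef_rot: [-3.142, -0.0, -3.077]
wrist_force: [0.7, 2.9, 3.5]
finger_gap: 17.7
```

Request:
send_rows --plan '[{"travel":[0,0.2,0.7],"delta_rot":[0,0,0],"fingers":1},{"travel":[0,0,0.3],"delta_rot":[0,0,0],"fingers":1}]'

```text
clock: 24.92
eef_pos: [518.2, 124.3, 135.4]
eef_rot: [-3.141, 0.0, -3.077]
wrist_force: [0.3, 1.0, 4.9]
finger_gap: 18.2
```

Request:
send_rows --plan '[{"travel":[0,0,0.7],"delta_rot":[0,0,0],"fingers":1},{"travel":[0,0,0.3],"delta_rot":[0,0,0],"fingers":1}]'

```text
clock: 25.18
eef_pos: [518.2, 124.3, 134.4]
eef_rot: [-3.141, 0.0, -3.077]
wrist_force: [1.1, 1.3, 4.0]
finger_gap: 17.7
```

Request:
send_rows --plan '[{"travel":[0,0,0.7],"delta_rot":[0,0,0],"fingers":1},{"travel":[0,0,0.3],"delta_rot":[0,0,0],"fingers":1}]'

```text
clock: 25.42
eef_pos: [518.1, 124.3, 133.4]
eef_rot: [-3.142, -0.0, -3.077]
wrist_force: [0.2, 1.1, 4.3]
finger_gap: 17.5
```

Request:
send_rows --plan '[{"travel":[0,0,0.7],"delta_rot":[0,0,0],"fingers":1},{"travel":[0,0,0.3],"delta_rot":[0,0,0],"fingers":1}]'

```text
clock: 25.68
eef_pos: [518.1, 124.4, 132.4]
eef_rot: [-3.142, -0.0, -3.077]
wrist_force: [0.0, 1.7, 3.3]
finger_gap: 17.6
```

Request:
send_rows --plan '[{"travel":[0,0,0.7],"delta_rot":[0,0,0],"fingers":1},{"travel":[0,0,0.3],"delta_rot":[0,0,0],"fingers":1}]'

```text
clock: 25.92
eef_pos: [518.1, 124.4, 131.4]
eef_rot: [-3.142, -0.0, -3.077]
wrist_force: [0.8, 1.2, 3.7]
finger_gap: 17.6
```

Request:
send_rows --plan '[{"travel":[0,0,0.7],"delta_rot":[0,0,0],"fingers":1},{"travel":[0,0,0.3],"delta_rot":[0,0,0],"fingers":1}]'

```text
clock: 26.18
eef_pos: [518.1, 124.4, 130.4]
eef_rot: [3.142, 0.0, -3.077]
wrist_force: [0.5, 0.2, 4.5]
finger_gap: 17.6
```

Request:
send_rows --plan '[{"travel":[0,0,0.7],"delta_rot":[0,0,0],"fingers":1},{"travel":[0,0,0.3],"delta_rot":[0,0,0],"fingers":1}]'

```text
clock: 26.42
eef_pos: [518.1, 124.4, 129.4]
eef_rot: [-3.142, 0.0, -3.077]
wrist_force: [1.2, 1.3, 4.0]
finger_gap: 17.6
```

Request:
send_rows --plan '[{"travel":[0,0,0.7],"delta_rot":[0,0,0],"fingers":1},{"travel":[0,0,0.3],"delta_rot":[0,0,0],"fingers":1}]'

```text
clock: 26.68
eef_pos: [518.1, 124.4, 128.4]
eef_rot: [-3.142, -0.0, -3.077]
wrist_force: [0.9, 1.1, 4.2]
finger_gap: 17.6
```

Request:
send_rows --plan '[{"travel":[0,0,0.7],"delta_rot":[0,0,0],"fingers":1},{"travel":[0,0,0.3],"delta_rot":[0,0,0],"fingers":1}]'

```text
clock: 26.92
eef_pos: [518.1, 124.4, 127.4]
eef_rot: [-3.142, -0.0, -3.077]
wrist_force: [0.6, 0.7, 2.9]
finger_gap: 17.8
```

Request:
send_rows --plan '[{"travel":[0,0,0.7],"delta_rot":[0,0,0],"fingers":1},{"travel":[0,0,0.3],"delta_rot":[0,0,0],"fingers":1}]'

```text
clock: 27.18
eef_pos: [518.1, 124.4, 126.4]
eef_rot: [3.142, -0.0, -3.077]
wrist_force: [1.2, 0.3, 3.1]
finger_gap: 17.4
```

Request:
send_rows --plan '[{"travel":[0,0,0.7],"delta_rot":[0,0,0],"fingers":1},{"travel":[0,0,0.3],"delta_rot":[0,0,0],"fingers":1}]'

```text
clock: 27.42
eef_pos: [518.1, 124.4, 125.4]
eef_rot: [3.142, -0.0, -3.077]
wrist_force: [0.8, 0.7, 4.0]
finger_gap: 18.0
```

Request:
send_rows --plan '[{"travel":[0,0,0.5],"delta_rot":[0,0,0],"fingers":1},{"travel":[0,0,0],"delta_rot":[0,0,0],"fingers":1}]'

```text
clock: 27.68
eef_pos: [518.1, 124.4, 124.9]
eef_rot: [-3.142, -0.0, -3.077]
wrist_force: [1.2, 0.3, 3.6]
finger_gap: 17.9
```

Request:
send_rows --plan '[{"travel":[0,0,0.5],"delta_rot":[0,0,0],"fingers":1},{"travel":[0,0,0],"delta_rot":[0,0,0],"fingers":1}]'

```text
clock: 27.92
eef_pos: [518.1, 124.3, 124.4]
eef_rot: [-3.142, -0.0, -3.077]
wrist_force: [0.9, 0.9, 4.2]
finger_gap: 17.5
```

Request:
send_rows --plan '[{"travel":[0,0,0.5],"delta_rot":[0,0,0],"fingers":1},{"travel":[0,0,0],"delta_rot":[0,0,0],"fingers":1}]'

```text
clock: 28.18
eef_pos: [518.1, 124.4, 123.9]
eef_rot: [-3.142, -0.0, -3.077]
wrist_force: [0.5, 1.0, 4.7]
finger_gap: 17.4
```

Request:
send_rows --plan '[{"travel":[0,0,0.4],"delta_rot":[0,0,0],"fingers":1},{"travel":[0,0,0],"delta_rot":[0,0,0],"fingers":1}]'

```text
clock: 28.42
eef_pos: [518.1, 124.4, 123.5]
eef_rot: [-3.142, -0.0, -3.077]
wrist_force: [0.2, 0.6, 3.5]
finger_gap: 18.1
```

Request:
send_rows --plan '[{"travel":[0,0,0.4],"delta_rot":[0,0,0],"fingers":1},{"travel":[0,0,0],"delta_rot":[0,0,0],"fingers":1}]'

```text
clock: 28.68
eef_pos: [518.1, 124.4, 123.1]
eef_rot: [-3.142, -0.0, -3.077]
wrist_force: [0.9, 0.0, 3.7]
finger_gap: 17.9
```

Request:
send_rows --plan '[{"travel":[0,0,0.4],"delta_rot":[0,0,0],"fingers":1},{"travel":[0,0,0],"delta_rot":[0,0,0],"fingers":1}]'

```text
clock: 28.92
eef_pos: [518.1, 124.4, 122.7]
eef_rot: [3.142, 0.0, -3.077]
wrist_force: [0.7, 0.2, 4.1]
finger_gap: 17.6
```

Request:
send_rows --plan '[{"travel":[0,0,0.4],"delta_rot":[0,0,0],"fingers":1},{"travel":[0,0,0],"delta_rot":[0,0,0],"fingers":1}]'

```text
clock: 29.18
eef_pos: [518.1, 124.4, 122.3]
eef_rot: [3.142, 0.0, -3.077]
wrist_force: [0.7, 0.5, 4.1]
finger_gap: 17.6
```

Request:
send_rows --plan '[{"travel":[0,0,0.4],"delta_rot":[0,0,0],"fingers":1},{"travel":[0,0,0],"delta_rot":[0,0,0],"fingers":1}]'

```text
clock: 29.42
eef_pos: [518.1, 124.4, 121.9]
eef_rot: [3.142, -0.0, -3.077]
wrist_force: [1.1, 0.2, 4.2]
finger_gap: 17.5
```

Request:
send_rows --plan '[{"travel":[0,0,0.4],"delta_rot":[0,0,0],"fingers":1},{"travel":[0,0,0],"delta_rot":[0,0,0],"fingers":1}]'

```text
clock: 29.68
eef_pos: [518.1, 124.4, 121.5]
eef_rot: [-3.142, -0.0, -3.077]
wrist_force: [-0.1, 0.8, 4.1]
finger_gap: 17.7
```

Request:
send_rows --plan '[{"travel":[0,0,0.4],"delta_rot":[0,0,0],"fingers":1},{"travel":[0,0,0],"delta_rot":[0,0,0],"fingers":1}]'

```text
clock: 29.92
eef_pos: [518.1, 124.3, 121.1]
eef_rot: [-3.142, -0.0, -3.077]
wrist_force: [0.4, -0.8, 4.0]
finger_gap: 17.6
```

Request:
send_rows --plan '[{"travel":[0,0,0.4],"delta_rot":[0,0,0],"fingers":1},{"travel":[0,0,0],"delta_rot":[0,0,0],"fingers":1}]'

```text
clock: 30.18
eef_pos: [518.2, 124.4, 120.7]
eef_rot: [-3.142, 0.0, -3.077]
wrist_force: [-0.1, 1.1, 4.3]
finger_gap: 17.4
```

Request:
send_rows --plan '[{"travel":[0,0,0.4],"delta_rot":[0,0,0],"fingers":1},{"travel":[0,0,0],"delta_rot":[0,0,0],"fingers":1}]'

```text
clock: 30.42
eef_pos: [518.2, 124.5, 120.6]
eef_rot: [3.141, 0.0, -3.077]
wrist_force: [-0.9, 0.8, 6.0]
finger_gap: 17.9
```

Request:
send_rows --plan '[{"travel":[0,0,0.4],"delta_rot":[0,0,0],"fingers":1},{"travel":[0,0,0],"delta_rot":[0,0,0],"fingers":1}]'

```text
clock: 30.68
eef_pos: [518.3, 124.5, 120.4]
eef_rot: [3.141, 0.001, -3.077]
wrist_force: [-0.5, 0.9, 8.5]
finger_gap: 18.0
```

Request:
send_rows --plan '[{"travel":[0,0,0.3],"delta_rot":[0,0,0],"fingers":1},{"travel":[0,0,0],"delta_rot":[0,0,0],"fingers":1}]'

```text
clock: 30.92
eef_pos: [518.3, 124.6, 120.3]
eef_rot: [3.141, 0.001, -3.077]
wrist_force: [-1.0, 1.5, 11.5]
finger_gap: 17.8
```

Request:
send_rows --plan '[{"travel":[0,0,0.2],"delta_rot":[0,0,0],"fingers":1},{"travel":[0,0,0],"delta_rot":[0,0,0],"fingers":1}]'

```text
clock: 31.18
eef_pos: [518.4, 124.6, 120.2]
eef_rot: [3.141, 0.001, -3.077]
wrist_force: [-2.3, 1.1, 11.8]
finger_gap: 17.8
```

Run:
```python
from h import *
B=camera('scene')
cv2.imwrite('pics/g.png',cv2.resize(B['color'][180:240,330:390,::-1],(480,480),interpolation=cv2.INTER_CUBIC))
```

```text
(no output)
```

View pics/g.png

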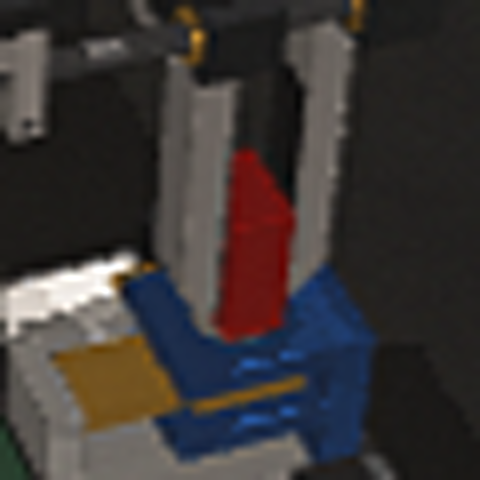

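The collar is down on the upper ear, with 12 N of push and the handle bottom at the ear top. Releasing.

Request:
send_rows --plan '[{"travel":[0,0,-0.4],"delta_rot":[0,0,0],"fingers":1},{"travel":[0,0,0],"delta_rot":[0,0,0],"fingers":-0.1},{"travel":[0,0,0],"delta_rot":[0,0,0],"fingers":-0.1},{"travel":[0,0,0],"delta_rot":[0,0,0],"fingers":-0.1},{"travel":[0,0,-10],"delta_rot":[0,0,0],"fingers":-0.1},{"travel":[0,0,-30],"delta_rot":[0,0,0],"fingers":-0.1},{"travel":[0,0,-40],"delta_rot":[0,0,0],"fingers":-0.1},{"travel":[0,0,-30],"delta_rot":[0,0,0],"fingers":-0.1},{"travel":[0,40,0],"delta_rot":[0,0,0],"fingers":-0.1},{"travel":[0,40,0],"delta_rot":[0,0,0],"fingers":-0.1},{"travel":[0,40,0],"delta_rot":[0,0,0],"fingers":-0.1},{"travel":[0,40,0],"delta_rot":[0,0,0],"fingers":-0.1},{"travel":[0,40,0],"delta_rot":[0,0,0],"fingers":-0.1},{"travel":[0,40,0],"delta_rot":[0,0,0],"fingers":-0.1},{"travel":[0,0,0],"delta_rot":[0,0,0],"fingers":-0.1}]'

```text
clock: 33.1
eef_pos: [501.9, 365.9, 230.0]
eef_rot: [3.141, -0.0, -3.074]
wrist_force: [0.7, -0.1, 0.3]
finger_gap: 51.8
```

Run:
```python
from h import *
s=manip.read_state();print(s['eef_pos'].round(),s['wrist_force'].round(1))
for n in('top','scene'):
    c=camera(n);P=pts(c);C=c['color'];H=cv2.cvtColor(C,cv2.COLOR_RGB2HSV).astype(int);h,sa=H[...,0],H[...,1];X,Y,Z=np.moveaxis(P,-1,0)
    for nm,m in dict(red=(X>480)&(X<560)&(Y>80)&(Y<160)&((h<6)|(h>172))&(sa>120),orange=(X>450)&(X<600)&(abs(Y)<80)&(h>5)&(h<20)&(sa>150)&(Z>95),ear=(X>480)&(X<560)&(Y>90)&(Y<170)&(h>95)&(h<125)&(sa>100)&(Z>80)).items():
        if m.any(): print(n,nm,m.sum(),P[m].mean(0).round(1),'z',np.percentile(Z[m],[5,50,95]).round(1))
    cv2.imwrite(f'pics/end_{n}.png',C[...,::-1])
    I=C
    if n=='scene': b=cv2.resize(I[180:250,320:400,::-1],(480,420),interpolation=cv2.INTER_CUBIC)
    else: a=cv2.resize(I[235:305,260:325,::-1],(300,420)[0:2],interpolation=cv2.INTER_CUBIC)
cv2.imwrite('pics/h.png',np.hstack([a,b]))
```

```text
[502. 366. 230.] [ 0.7 -0.1  0.3]
top red 98 [516.4 122.5 135.5] z [128.2 136.1 139.9]
top orange 48 [524.5 -14.7 104.3] z [ 97.3 104.5 108.5]
top ear 270 [513.5 131.5  88.9] z [85.  88.8 93.2]
scene red 253 [523.7 120.  121.3] z [ 98.7 123.1 136.3]
scene orange 135 [529.4 -16.1 103. ] z [ 96.8 103.9 106.1]
scene ear 280 [523.9 128.   87.8] z [83.2 88.2 90.3]
```

View pics/h.png

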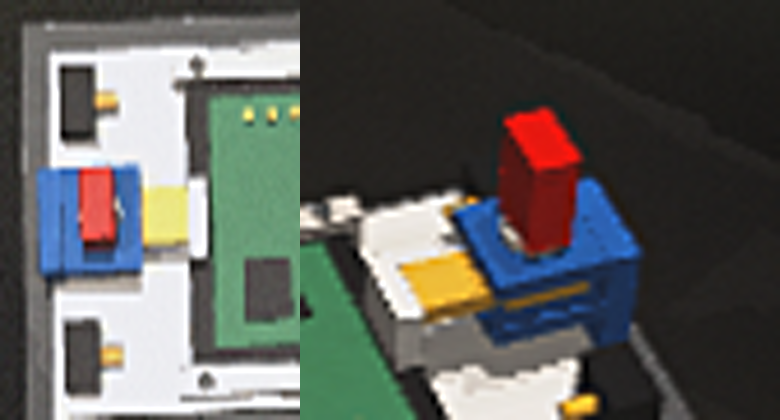

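```bash
python3 -c "
from cell import manip
print(manip.sign_off())"
```

```text
the job is handed in; nothing more can be done
None
```

The job is done and handed in at about 33 s. The carrier is fully in, and the red pin is down through both ears and the tongue with its collar on the upper ear.

- **Carrier:** I gripped the orange handle and slid it in until it stopped. The force rose from about 4 N to 24 N at the stop. Afterwards the cameras showed the handle still there, within their roughly 1 mm scatter.
- **Pin:** The tip went into the upper hole without touching the rim. The readings stayed near 4–5 N, mostly drag from the tongue, until the collar landed. The final push read about 12 N, and no reading was above that.
- **Last checks:** The top camera put the handle's top at about 136 mm, against 135.5 mm expected for a seated collar. The picture shows the pin upright with the collar on the ear and the tongue between the ears. The gripper is open and well clear, with no force on it. I did not measure the other pins and bench items again after the job; no contact with them was felt.
- **Disagreement:** The cameras and the robot differed by about 1–2 mm in y. I allowed for this when lining up the pin, using the handle's position at the stop as the reference.

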